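# Load the fruit dryer and start it

## Task

Load the fruit dryer: first turn its timer knob fully anticlockwise to the off stop, then thread every tray of lemon slices over the two guide rods so that they stack level on the base, and put the vented cover over the rods on top of them. Only then start the dryer by turning the timer fully clockwise to its stop, and leave the mug, mill, shaker and jar standing where they are.

Things in the scene. Friction and masses are not known exactly. Their poses are not given: they have to be found in the camera images.
- dryer: white fruit dryer, fixed: base 226 x 136 mm, 34 mm high, two upright steel guide rods on it, and at its front end a control pod (x = -111 to -215 mm, 108 mm wide, 92 high) with a black timer knob on top, axis at x = -163, y = 0. Origin: under the base midway between the rods; x along the line of the rods, away from the pod; z up
- deck (a point): point on the base's top midway between the rods, 34 mm above the dryer's origin; axes as the dryer's. The rods stand 75 mm from it at -x and +x: 10 mm thick, their tops 134 mm above it, the last 10 mm tapering to 4 mm
- timer (a joint): timer knob, rad: 0 = off, the anticlockwise stop; 2.4 = full, the clockwise stop (seen from above). Stays where left, friction 0.04 N m. Bar grip 42 mm long, 14 thick, 32 tall: along the dryer's x axis at 0, turned clockwise by q from there at q; a white line marks the bar's end that points to the front at 0
- timer_grip (a point): point on the knob's axis at the height to grip the bar, 129 mm above the worktop; the top of the bar is 7 mm higher, the knob's disc 23 mm lower; turns with the knob
- tray_a: white slatted tray of lemon slices, 177 x 84 x 26 mm; trays alike, 3 or 4 present (None: absent). Origin: centre of underside, z up. 15 mm holes right through 26 mm tall sleeves at x = -75 and 75 mm. Mid grip bar 62 mm long (x), 10 thick (y), top at 22.5; floor beside it 4 thick, rims 7 high at y = 41. About 130 g; either way round. On the rods sleeves rest on sleeves, pitch 26 mm
- tray_b: white slatted tray of lemon slices, 177 x 84 x 26 mm; trays alike, 3 or 4 present (None: absent). Origin: centre of underside, z up. 15 mm holes right through 26 mm tall sleeves at x = -75 and 75 mm. Mid grip bar 62 mm long (x), 10 thick (y), top at 22.5; floor beside it 4 thick, rims 7 high at y = 41. About 130 g; either way round. On the rods sleeves rest on sleeves, pitch 26 mm
- tray_c: white slatted tray of lemon slices, 177 x 84 x 26 mm; trays alike, 3 or 4 present (None: absent). Origin: centre of underside, z up. 15 mm holes right through 26 mm tall sleeves at x = -75 and 75 mm. Mid grip bar 62 mm long (x), 10 thick (y), top at 22.5; floor beside it 4 thick, rims 7 high at y = 41. About 130 g; either way round. On the rods sleeves rest on sleeves, pitch 26 mm
- tray_d: white slatted tray of lemon slices, 177 x 84 x 26 mm; trays alike, 3 or 4 present (None: absent). Origin: centre of underside, z up. 15 mm holes right through 26 mm tall sleeves at x = -75 and 75 mm. Mid grip bar 62 mm long (x), 10 thick (y), top at 22.5; floor beside it 4 thick, rims 7 high at y = 41. About 130 g; either way round. On the rods sleeves rest on sleeves, pitch 26 mm
- cover: white vented cover plate of the dryer, 177 x 96 mm, 8 mm thick, black air slits, no slices. Origin: centre of its underside, z up. 15 mm holes right through 14 mm tall sleeves at x = -75 and 75 mm. Mid grip bar 64 mm long (x), 12 thick (y), top 34 mm above the underside. About 150 g; either way round
- mug: striped mug, 86 x 120 x 90 mm, bystander; origin at its foot
- pepper_mill: wooden pepper mill, 58 mm wide, 170 mm tall, bystander; origin at its foot
- salt_shaker: glass salt shaker, 44 mm wide, 90 mm tall, bystander; origin at its foot
- honey_jar: honey jar with a yellow lid, 64 mm wide, 87 mm tall, bystander; origin at its foot

How it is judged:
On the way, in this order (a step that is already met when the one before it is completed fails the run):
1. the timer is turned fully anticlockwise, to off (value of joint timer below 0.12 rad), for 0.2 s.
2. every tray is threaded over both rods and seated, the timer still off (horizontal distance between each of tray_a, tray_b, tray_c, tray_d and deck below 0.006 m and angle between each of tray_a, tray_b, tray_c, tray_d's own z axis and vertical below 0.06 rad and angle between the x axis of each of tray_a, tray_b, tray_c, tray_d and the x axis of dryer, either way round below 0.08 rad and (z of tray_a in the frame of deck between -0.005 and 0.005 m or z of tray_a in the frame of deck between 0.021 and 0.031 m or z of tray_a in the frame of deck between 0.047 and 0.057 m or z of tray_a in the frame of deck between 0.073 and 0.083 m) and (z of tray_b in the frame of deck between -0.005 and 0.005 m or z of tray_b in the frame of deck between 0.021 and 0.031 m or z of tray_b in the frame of deck between 0.047 and 0.057 m or z of tray_b in the frame of deck between 0.073 and 0.083 m) and (z of tray_c in the frame of deck between -0.005 and 0.005 m or z of tray_c in the frame of deck between 0.021 and 0.031 m or z of tray_c in the frame of deck between 0.047 and 0.057 m or z of tray_c in the frame of deck between 0.073 and 0.083 m) and (z of tray_d in the frame of deck between -0.005 and 0.005 m or z of tray_d in the frame of deck between 0.021 and 0.031 m or z of tray_d in the frame of deck between 0.047 and 0.057 m or z of tray_d in the frame of deck between 0.073 and 0.083 m) and value of joint timer below 0.12 rad), for 0.2 s.
3. the cover is threaded over both rods and lies on the trays, the timer still off (all of step 2 and horizontal distance between cover and deck below 0.006 m and angle between cover's own z axis and vertical below 0.06 rad and angle between the x axis of cover and the x axis of dryer, either way round below 0.08 rad and (z of cover in the frame of deck between 0.073 and 0.083 m or z of cover in the frame of deck between 0.099 and 0.109 m) and z of cover in the frame of tray_a above 0.02 m and z of cover in the frame of tray_b above 0.02 m and z of cover in the frame of tray_c above 0.02 m and z of cover in the frame of tray_d above 0.02 m), for 0.2 s.
At the end, for the whole second after the job is handed in: Every tray present is threaded over both rods, level within 0.06 rad and seated on the deck or on another tray (within 5 mm), the cover likewise on top of them all, everything at rest, the timer within 0.12 rad of its clockwise stop (horizontal distance between each of tray_a, tray_b, tray_c, tray_d, cover and deck below 0.006 m and angle between each of tray_a, tray_b, tray_c, tray_d, cover's own z axis and vertical below 0.06 rad and angle between the x axis of each of tray_a, tray_b, tray_c, tray_d, cover and the x axis of dryer, either way round below 0.08 rad and (z of tray_a in the frame of deck between -0.005 and 0.005 m or z of tray_a in the frame of deck between 0.021 and 0.031 m or z of tray_a in the frame of deck between 0.047 and 0.057 m or z of tray_a in the frame of deck between 0.073 and 0.083 m) and (z of tray_b in the frame of deck between -0.005 and 0.005 m or z of tray_b in the frame of deck between 0.021 and 0.031 m or z of tray_b in the frame of deck between 0.047 and 0.057 m or z of tray_b in the frame of deck between 0.073 and 0.083 m) and (z of tray_c in the frame of deck between -0.005 and 0.005 m or z of tray_c in the frame of deck between 0.021 and 0.031 m or z of tray_c in the frame of deck between 0.047 and 0.057 m or z of tray_c in the frame of deck between 0.073 and 0.083 m) and (z of tray_d in the frame of deck between -0.005 and 0.005 m or z of tray_d in the frame of deck between 0.021 and 0.031 m or z of tray_d in the frame of deck between 0.047 and 0.057 m or z of tray_d in the frame of deck between 0.073 and 0.083 m) and (z of cover in the frame of deck between 0.073 and 0.083 m or z of cover in the frame of deck between 0.099 and 0.109 m) and z of cover in the frame of tray_a above 0.02 m and z of cover in the frame of tray_b above 0.02 m and z of cover in the frame of tray_c above 0.02 m and z of cover in the frame of tray_d above 0.02 m and linear speed of each of tray_a, tray_b, tray_c, tray_d, cover below 0.02 m/s and value of joint timer above 2.28 rad); the robot touches nothing.
It fails at once if the mug, pepper mill, salt shaker or honey jar is knocked over or pushed more than 6 cm (angle between any of mug, pepper_mill, salt_shaker, honey_jar's own z axis and vertical above 0.5 rad or distance of any of mug, pepper_mill, salt_shaker, honey_jar from where it was at the start of the episode above 0.06 m).
Of tray_a, tray_b, tray_c, tray_d only 3 to 4 are there at a start; the rules pass over those that are not, and their reading is None.
At some moment in a run one of tray_a, tray_b, tray_c, tray_d, cover may be knocked a few centimetres aside while the robot is not near it.
Once in a run the grip may slacken for a moment while it holds something.
It also fails if it takes over 210 s, if anything falls off the work surface, if the arm or the gripper's body presses on something with over 40 N, if the wrist force passes 120 N, or if a joint passes its speed limit or range.

## Robot

A 6-joint arm with a two-finger parallel gripper is mounted at the origin on a cart in front of the work surface, level with it; the furniture and walls round the work are solid. World frame = base frame: x ahead of the robot, y to its left, z up, the work surface at z = 0. Lengths are in m, angles in rad, forces in N, time in s.
With the tool pointing down it reaches from about 0.275 to 0.825 m from the base axis. Payload 4.9 kg.
Tool frame: the origin (TCP) lies midway between the tips of the shut fingers; the grasp point (between the pads) lies 19 mm behind it (bot.grip_depth is the distance from the TCP to the grasp point, in m); y points along the fingers, x is the direction in which the jaws open and shut, and the axes are right-handed (so a half turn about y gives the same grasp; the last joint's range is limited). The gripper opens to 85 mm and grips with 20 to 120 N. Pads are 22 mm wide; open, the fingers measure 114 mm over their backs; the gripper's body (76 mm by 85 mm) begins 54 mm behind the grasp point. The pads swing forward as they close: fully open they stand 13 mm farther back than shut.
Start: joints at [1.017, 0.326, -0.193, 1.052, 0, 1.437], TCP at [0.224, 0.502, 0.231] pointing down, gripper open.
Joint ranges: [-2.65, 2.65], [-0.97, 1.79], [-1.3, 1.35], [-1.93, 2.1], [-1.47, 1.37], [-3.14, 3.14]. Speed limits (rad/s): [2.57, 2.57, 3.14, 3.14, 3.14, 3.14].

## Interface

Orientations are given as a unit quaternion [w, x, y, z].
In Python, from cell import bot gives the robot as it stands. Calls block until the motion is done:
- bot.move_pose(position, orientation): joint-space move of the TCP to a pose.
- bot.move_linear(position, speed=0.15, rotation=None, until_force=None): straight line of the TCP; rotation=None keeps the orientation; speed is the mean speed in m/s. With until_force (N) it stops when the force on the tool has changed by that much, and returns True; else False.
- bot.goto_joints(angles): joint-space move.
- bot.set_gripper(opening, grasp_force=None): opening from 0.0 (shut) to 1.0 (fully open); grasp_force is the grip in N (None keeps the last); returns when the fingers have stopped.
- bot.wait(seconds).
- bot.solve_ik(position, orientation): joint angles nearest the present ones, or None.
- bot.camera(name): name is "scene" or "top"; returns the picture (420x560x3 uint8, red, green, blue); there is no depth.
- bot.calibration(name): a dict with "mtx" (3x3 intrinsics, pixels), "k1" (the pictures are not rectified: a ray, as slopes to the right and down, at radius r is drawn at 1 + k1 r^2 times it, then the intrinsics apply), "extrinsics" (4x4, takes a point from world to camera coordinates). Camera axes: x right, y down, z forward; pixel columns grow to the right and rows downward; lengths in m; the calibration is good to about 2 mm. A picture is of the moment at which its call begins. calibration takes no time and is no camera call.
A pose or a line that the arm cannot do raises bot.PlanningError and nothing moves.
- bot.close_job(): hands the job in, once; it reports no verdict.
Trained networks look in the newest picture that a camera, given by its name, has taken for a name from the list of things; names that differ only in an ending like _2 or _b are one class to them, and where a whole thing is asked for, a point or a joint stands for the part that bears it (a point fixed in the world has none). Each returns a list of dicts, best first, with "confidence" (0 to 1); they miss things now and then, are a little off and sometimes report something else, mostly with a low value. They report only what shows in the picture. A call takes as long as a camera call.
- bot.search_frame(camera, thing): "bbox" ([left, top, width, height] in pixels, round what is visible of it).
Readings, each from a call of its own:
- bot.read_clock(): time.
- bot.read_joint_positions(): joint angles.
- bot.read_joint_vel(): joint speeds.
- bot.read_joint_efforts(): joint torques, N m.
- bot.read_position(): TCP position.
- bot.read_tool_rot(): TCP orientation.
- bot.read_ft_force(): force on the tool from outside, world axes, zero at the start.
- bot.read_moment(): the same for the moment, N m.
- bot.read_gripper_width(): opening from 0.0 (shut) to 1.0 (fully open).
Only numpy, scipy, OpenCV 4.12 (cv2) and the standard library are available. Lean on these libraries where they do the work, as an engineer would, in place of code of your own. Each camera call takes 0.05 s, during which the arm holds its last target. There are 200 camera calls.

## Working session

There is one attempt and no reset: what is moved stays moved. The work goes in short steps, each a Python script; the robot and the scene stay as the last script left them, time stands still between calls to the robot, and variables do not carry over. Pictures are saved under pics/ and viewed, about 12 in all and at most 16, crops included, and the job is handed in when it is done.

```bash
ls; mkdir -p pics; python3 - <<'E'
from cell import bot
import cv2,numpy as np
for c in ("top","scene"):
    im=bot.camera(c); cv2.imwrite(f"pics/{c}0.png",im[:,:,::-1])
    k=bot.calibration(c); print(c,np.round(k["mtx"],1).tolist(),k["k1"],np.round(k["extrinsics"],3).tolist())
    for t in ("dryer","timer","tray_a","cover","mug","pepper_mill","salt_shaker","honey_jar"):
        print(t,[(np.round(d["bbox"]).tolist(),round(d["confidence"],2)) for d in bot.search_frame(c,t)])
print(bot.read_clock(),bot.read_tool_rot())
E
```

```text
pics
top [[504.5, 0.0, 283.8], [0.0, 504.5, 199.7], [0.0, 0.0, 1.0]] -0.1011277449058218 [[0.437, -0.899, 0.005, -0.162], [-0.777, -0.38, -0.502, 0.549], [0.453, 0.216, -0.865, 1.459], [0.0, 0.0, 0.0, 1.0]]
dryer [([366.0, 237.0, 71.0, 100.0], 0.71)]
timer [([391.0, 301.0, 19.0, 13.0], 0.62)]
tray_a [([212.0, 176.0, 39.0, 44.0], 0.89), ([296.0, 228.0, 43.0, 43.0], 0.88), ([235.0, 208.0, 34.0, 46.0], 0.74), ([390.0, 303.0, 15.0, 14.0], 0.63), ([192.0, 164.0, 32.0, 39.0], 0.56)]
cover [([265.0, 206.0, 46.0, 57.0], 0.56)]
mug [([133.0, 186.0, 36.0, 35.0], 0.71), ([374.0, 238.0, 64.0, 103.0], 0.28)]
pepper_mill [([292.0, 155.0, 17.0, 35.0], 0.57)]
salt_shaker [([315.0, 170.0, 13.0, 21.0], 0.75), ([192.0, 166.0, 34.0, 41.0], 0.65), ([369.0, 235.0, 69.0, 104.0], 0.2)]
honey_jar [([278.0, 155.0, 14.0, 28.0], 0.9)]
scene [[403.6, 0.0, 283.3], [0.0, 403.6, 204.3], [0.0, 0.0, 1.0]] -0.04965805071753812 [[0.963, 0.268, 0.02, -0.575], [0.192, -0.633, -0.75, 0.019], [-0.188, 0.726, -0.661, 1.222], [0.0, 0.0, 0.0, 1.0]]
dryer [([114.0, 299.0, 167.0, 105.0], 0.6)]
timer [([137.0, 306.0, 18.0, 26.0], 0.58)]
tray_a [([218.0, 244.0, 57.0, 36.0], 0.85), ([282.0, 157.0, 54.0, 20.0], 0.74), ([270.0, 177.0, 54.0, 22.0], 0.74), ([239.0, 192.0, 52.0, 26.0], 0.57)]
cover [([233.0, 214.0, 68.0, 36.0], 0.64), ([328.0, 230.0, 20.0, 28.0], 0.61), ([282.0, 155.0, 53.0, 25.0], 0.26)]
mug [([257.0, 114.0, 24.0, 32.0], 0.66), ([132.0, 307.0, 21.0, 24.0], 0.62)]
pepper_mill [([330.0, 188.0, 24.0, 53.0], 0.56)]
salt_shaker [([330.0, 229.0, 18.0, 30.0], 0.65)]
honey_jar [([334.0, 196.0, 21.0, 27.0], 0.65)]
0.9 [ 0.59320467 -0.59319162 -0.38485543  0.3848613 ]
```

```bash
python3 - <<'E'
import cv2
a=cv2.imread("pics/top0.png")[135:355,120:450]
cv2.imwrite("pics/v1.png",cv2.resize(a,(800,533),interpolation=cv2.INTER_CUBIC))
a=cv2.imread("pics/scene0.png")[100:415,100:400]
cv2.imwrite("pics/v2.png",cv2.resize(a,(571,600),interpolation=cv2.INTER_CUBIC))
E
```

```text
(no output)
```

View pics/v1.png

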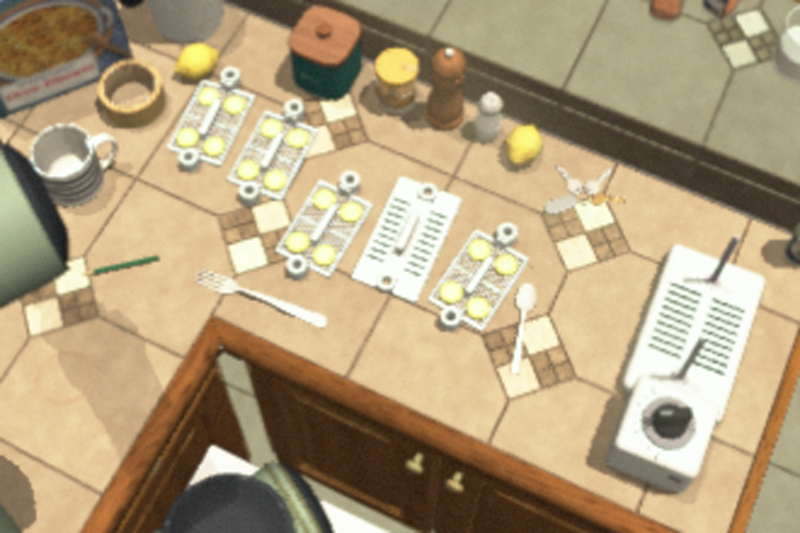

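View pics/v2.png

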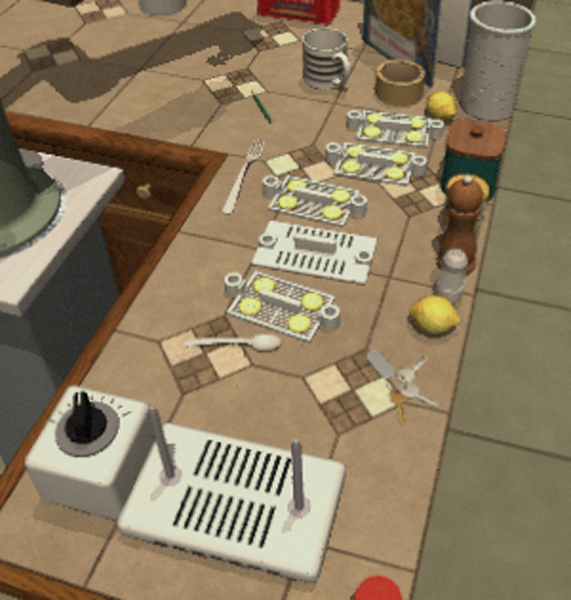

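Top view: four trays run in a row from (212,123) to (478,275) in the crop. The cover is at (407,238), with the dryer at right and the knob at (670,420). Next I fit poses from keypoints in both views.

```bash
cat >h.py <<'E'
import numpy as np,cv2
from scipy.optimize import least_squares
from cell import bot
CAL={c:bot.calibration(c) for c in("top","scene")}
def proj(c,P):
    k=CAL[c];E=k["extrinsics"];p=np.atleast_2d(P)@E[:3,:3].T+E[:3,3]
    s=p[:,:2]/p[:,2:];s=s*(1+k["k1"]*(s**2).sum(1,keepdims=True))
    return s@k["mtx"][:2,:2].T+k["mtx"][:2,2]
def world(pose,L):
    x,y,a=pose;L=np.atleast_2d(L);c,s=np.cos(a),np.sin(a)
    return np.c_[x+c*L[:,0]-s*L[:,1],y+s*L[:,0]+c*L[:,1],L[:,2]]
def ray(c,uv,z):
    f=lambda q:proj(c,[q[0],q[1],z])[0]-uv
    return least_squares(f,[.5,0]).x
def fit(obs,x0=(.5,0,0)):
    """obs: list of (cam, local pts, pixels)"""
    f=lambda q:np.concatenate([(proj(c,world(q,L))-np.array(p)).ravel() for c,L,p in obs])
    best=None
    for a in np.arange(-3,3.2,1):
        r=least_squares(f,[x0[0],x0[1],a],loss="soft_l1")
        if best is None or r.cost<best.cost:best=r
    return best.x,f(best.x)
E
cat >m.py <<'E'
from h import *
V1=lambda p:[(120+u/2.4242,135+v/2.4242) for u,v in p]
V2=lambda p:[(100+u/1.9033,100+v/1.9048) for u,v in p]
S=lambda z:[[.075,0,z],[-.075,0,z]]
T={"t1":(.026,[(231,75),(188,157)],[(435,131),(354,120)]),"t2":(.026,[(294,108),(249,191)],[(418,170),(333,155)]),
"t3":(.026,[(349,182),(297,265)],[(360,207),(271,187)]),"cov":(.014,[(428,190),(386,283)],[(365,255),(268,240)]),
"t4":(.026,[(508,233),(451,316)],[(331,317),(234,285)])}
if __name__=="__main__":
    for n,(z,a,b) in T.items():
        x,r=fit([("top",S(z),V1(a)),("scene",S(z),V2(b))]);print(n,x.round(4),r.round(1))
    L=S(.168)+S(.034)
    x,r=fit([("top",L,V1([(733,242),(701,343),(713,280),(682,377)])),("scene",L,V2([(297,443),(153,411),(298,510),(170,480)]))]);print("dry",x.round(4),r.round(1))
    im=cv2.imread("pics/top0.png")
    def crop(im,u,v,w,h,s):return cv2.resize(im[v:v+h,u:u+w],None,fx=s,fy=s,interpolation=cv2.INTER_CUBIC)
    a=crop(im,360,225,80,115,5);sc=cv2.imread("pics/scene0.png");b=crop(sc,110,295,100,115,5)[:575,:400]
    cv2.imwrite("pics/v3.png",np.hstack([a,b]))
E
python3 m.py
```

```text
t1 [0.5711 0.3987 0.0941] [ 0.7  0.4  0.6  0.2  0.5 -3.6 -0.2 -3. ]
t2 [0.5622 0.2895 0.0488] [ 1.   0.2  0.7  0.1  0.3 -4.8 -0.4 -4. ]
t3 [ 0.4917  0.1675 -0.039 ] [ 1.6 -0.8  0.9 -0.1 -0.7 -3.1 -0.2 -3.1]
cov [0.5284 0.0591 0.0676] [-0.   0.5  0.7 -1.  -0.2 -0.2 -0.2 -0.5]
t4 [ 0.5157 -0.0605 -0.1342] [ 1.7 -0.4  1.3 -0.  -0.3 -1.3 -0.1 -2.2]
dry [ 0.5625 -0.3515  0.0468] [ 2.2 -1.9  1.8 -1.2  0.4  0.6  0.   0.6 -0.4 -0.1 -0.8 -0.2  0.8 -0.7
  0.  -1. ]
```

View pics/v3.png

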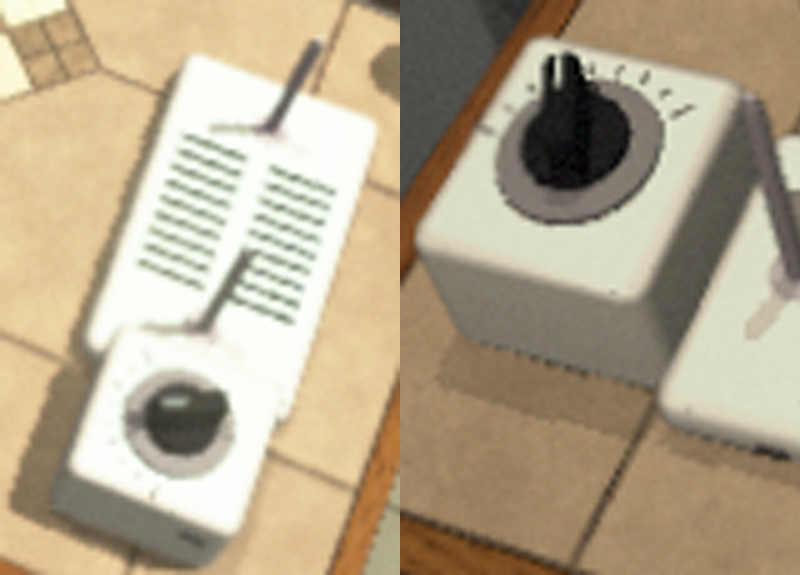

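The knob's white line points up in the scene view (crop about 562,70), so q is roughly 90°. The tray residuals in the scene view need a closer look with an overlay.

```bash
cat >m2.py <<'E'
from m import *
L=S(.168)+S(.034)
D,r=fit([("top",L,[(423.6,233.4),(409.4,275.4),(413.6,250.6),(400.6,290.4)]),("scene",L,V2([(297,443),(153,411),(298,510),(170,480)]))]);print("dry",D.round(4),r.round(1))
for e in (.019,.021):
  q=np.arange(0,2.41,.1);P=world(D,np.c_[-.163-e*np.cos(q),e*np.sin(q),.136+0*q]);pp=proj("scene",P)
  # line end seen at about (142.4,307.4)
  i=np.argmin(np.hypot(*(pp-[142.4,307.4]).T));print(e,q[i],pp[i])
print(proj("scene",world(D,[[-.163,0,.136]])),proj("top",world(D,[[-.163,0,.136]])))
def ov(c,im,u,v,w,h,s,poses):
    o=cv2.resize(im[v:v+h,u:u+w],None,fx=s,fy=s,interpolation=cv2.INTER_CUBIC)
    t=np.linspace(0,2*np.pi,60)
    for n,x in poses.items():
        z=.014 if n=="cov" else .026
        for sx in(-.075,.075):
            p=(proj(c,world(x,np.c_[sx+.0075*np.cos(t),.0075*np.sin(t),z+0*t]))-[u,v]+.5)*s
            cv2.polylines(o,[p.round().astype(int)],1,(0,0,255),1)
        hx,hy=.0885,(.048 if n=="cov" else .042)
        p=(proj(c,world(x,[[hx,hy,.004],[-hx,hy,.004],[-hx,-hy,.004],[hx,-hy,.004]]))-[u,v]+.5)*s
        cv2.polylines(o,[p.round().astype(int)],1,(255,0,0),1)
    return o
if __name__=="__main__":
    po={n:fit([("top",S(z),V1(a)),("scene",S(z),V2(b))])[0] for n,(z,a,b) in T.items()}
    a=ov("top",cv2.imread("pics/top0.png"),185,158,155,115,5,po)
    b=ov("scene",cv2.imread("pics/scene0.png"),210,150,130,125,6,po)[:600]
    cv2.imwrite("pics/v4.png",a);cv2.imwrite("pics/v5.png",cv2.resize(cv2.imread("pics/scene0.png")[150:280,210:345],None,fx=4.6,fy=4.6,interpolation=cv2.INTER_CUBIC))
    cv2.imwrite("pics/v5.png",b[:600,:])
E
python3 m2.py
```

```text
dry [ 0.5627 -0.3511  0.0435] [ 1.  -0.5  1.4 -0.2  0.9  0.4  0.6  0.6 -0.3 -0.2 -0.6 -0.5  0.9 -0.8
  0.2 -1.2]
0.019 1.2000000000000002 [142.34642631 306.89477192]
0.021 1.2000000000000002 [142.45411101 306.06741001]
[[141.30748714 314.90011295]] [[399.60847338 305.42011534]]
```

View pics/v4.png

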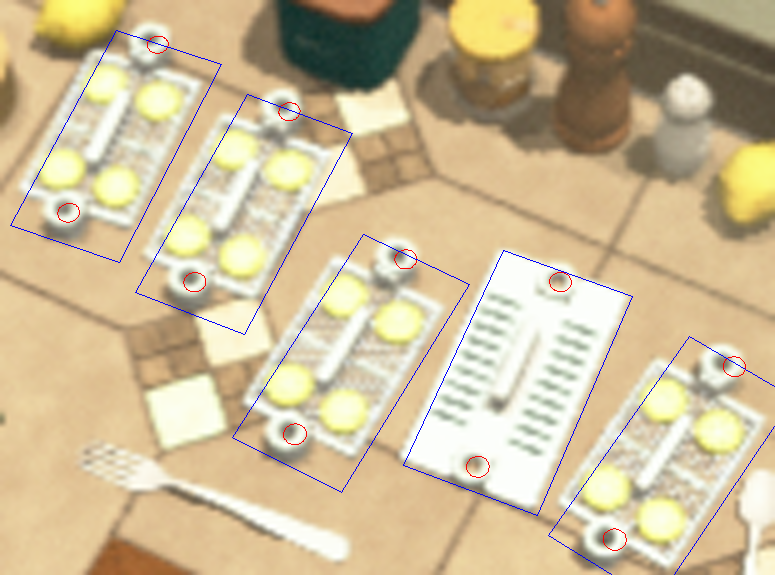

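View pics/v5.png

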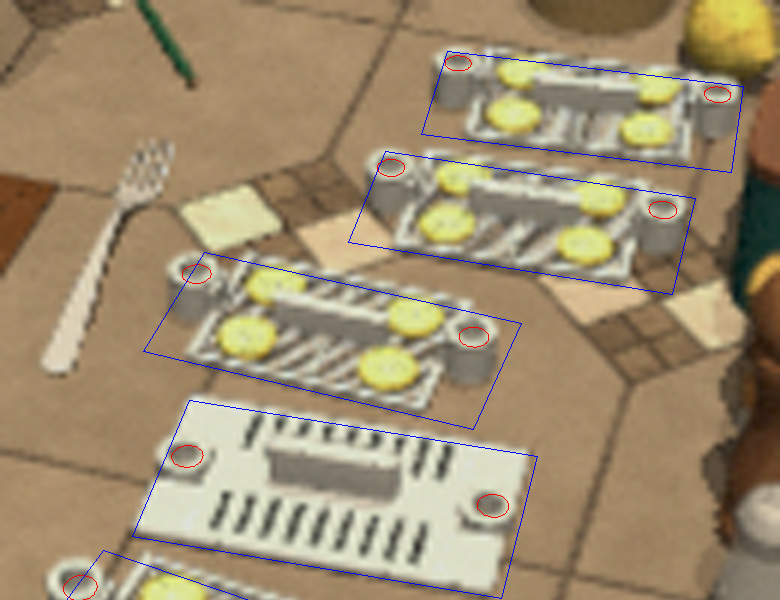

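Overlays sit within about 1.5 px, with a small top-camera offset shared by the dryer. I'll refit with refined clicks and turn the knob off first.

```bash
cat >r.py <<'E'
from h import *
from scipy.spatial.transform import Rotation as R
import json
def quat(phi):
    c,s=np.cos(phi),np.sin(phi)
    q=R.from_matrix(np.array([[c,0,-s],[s,0,c],[0,-1,0]])).as_quat();return q[[3,0,1,2]]
def yaw():
    q=np.array(bot.read_tool_rot());M=R.from_quat(q[[1,2,3,0]]).as_matrix();return np.arctan2(M[1,0],M[0,0])
E
cat >fitall.py <<'E'
from m2 import *
import json
t=lambda ps:[(185+u/5-.5,158+v/5-.5) for u,v in ps]
s=lambda ps:[(210+u/6-.5,150+v/6-.5) for u,v in ps]
O={"t1":(.026,t([(150,40),(64,208)]),s([(719,92),(457,61)])),"t2":(.026,t([(283,107),(190,279)]),s([(664,206),(391,166)])),
"t3":(.026,t([(396,257),(288,432)]),s([(475,334),(195,270)])),"cov":(.014,t([(555,280),(474,467)]),s([(493,506),(187,454)])),
"t4":(.026,t([(720,362),(605,538)]),V2([(331,317)])+s([(78,582)]))}
P={"dry":D.tolist()}
for n,(z,a,b) in O.items():
    x,r=fit([("top",S(z),a),("scene",S(z),b)]);P[n]=x.tolist();print(n,x.round(4),r.round(1))
json.dump(P,open("poses.json","w"))
E
python3 fitall.py; cat >s1.py <<'E'
from r import *
D=json.load(open("poses.json"))["dry"]
k=world(D,[[-.163,0,0]])[0]
q0=1.2; bar=np.pi+D[2]-q0
print("yaw",yaw(),bot.read_joint_positions())
# choose jaw yaw with j6 room
for base in(bar+np.pi/2,bar-np.pi/2):
    for d in(0,q0):
        print(base+d, bot.solve_ik([k[0],k[1],.112],quat(base+d)))
E
python3 s1.py
```

```text
dry [ 0.5627 -0.3511  0.0435] [ 1.  -0.5  1.4 -0.2  0.9  0.4  0.6  0.6 -0.3 -0.2 -0.6 -0.5  0.9 -0.8
  0.2 -1.2]
0.019 1.2000000000000002 [142.34642631 306.89477192]
0.021 1.2000000000000002 [142.45411101 306.06741001]
[[141.30748714 314.90011295]] [[399.60847338 305.42011534]]
t1 [0.5714 0.403  0.1079] [ 0.2  0.3  0.1  0.4  0.  -0.5  0.5 -0.2]
t2 [0.5624 0.2932 0.0601] [ 0.1  0.3  0.2  0.2  0.1 -0.3  0.2 -0.3]
t3 [ 0.4906  0.1718 -0.0297] [ 0.4  0.   0.2  0.2 -0.2 -0.7  0.2 -0.2]
cov [0.5279 0.0609 0.07  ] [ 0.4  0.2  0.2 -0.2 -0.1 -0.6  0.  -0.1]
t4 [ 0.5143 -0.0555 -0.1222] [ 1.   0.5  0.5  0.1 -0.1 -3.1  0.4 -0.3]
yaw 1.1510419498640077 [ 1.01682430e+00  3.26199233e-01 -1.92581795e-01  1.05201492e+00
  2.02423484e-05  1.43657868e+00]
3.555871244435166 [-0.86803982  0.41336025 -0.39558143  0.76185465  0.         -2.85311474]
4.755871244435166 [-0.86803982  0.41336025 -0.39558143  0.76185465  0.          2.23007057]
0.4142785908453728 [-0.86803982  0.41336025 -0.39558143  0.76185465  0.          0.28847792]
1.6142785908453727 [-0.86803982  0.41336025 -0.39558143  0.76185465  0.         -0.91152208]
```

```bash
cat >s1.py <<'E'
from r import *
D=json.load(open("poses.json"))["dry"]
k=world(D,[[-.163,0,0]])[0]
q0=1.2; b=np.pi/2+D[2]-q0
bot.set_gripper(.55)
bot.move_pose([k[0],k[1],.25],quat(b))
im=bot.camera("top");cv2.imwrite("pics/top1.png",im[:,:,::-1])
print("hit",bot.move_linear([k[0],k[1],.112],speed=.1,until_force=8),bot.read_position())
bot.set_gripper(0,grasp_force=40)
print("w",bot.read_gripper_width(),bot.read_ft_force(),bot.read_moment())
n=6
for i in range(1,n+1):
    bot.move_linear([k[0],k[1],.112],speed=.1,rotation=quat(b+(q0+.06)*i/n))
    print(round(yaw()-b,3),np.round(bot.read_ft_force(),1),np.round(bot.read_moment(),2))
E
python3 s1.py
```

```text
hit False [ 0.40018367 -0.35860977  0.11258962]
w 0.15363919322597247 [-4.93594598 -0.73082035  5.46067406] [-0.2708869   1.00446121 -0.02486343]
0.207 [-4.   0.1  5. ] [0.   0.76 0.06]
0.417 [-2.1  1.6  4.9] [0.25 0.43 0.05]
0.628 [-0.9  2.7  5.9] [0.61 0.16 0.03]
0.838 [0.9 4.1 6.7] [ 0.95 -0.04  0.01]
1.049 [0.8 6.8 8.3] [ 1.36 -0.14 -0.03]
1.255 [1.6 7.7 7.8] [ 1.79 -0.34 -1.25]
```

```bash
cat >s2.py <<'E'
from r import *
P=json.load(open("poses.json"));D=P["dry"];k=world(D,[[-.163,0,0]])[0]
print(k,bot.read_position(),yaw()-D[2]-np.pi/2)
bot.set_gripper(.4);print(bot.read_position(),bot.read_ft_force())
p=bot.read_position();bot.move_linear([p[0],p[1],.27],speed=.2)
# out of the views: go high over t3..t4 side
bot.goto_joints([1.017,0.326,-0.193,1.052,0,1.437])
for c in("top","scene"):
    cv2.imwrite(f"pics/{c}2.png",bot.camera(c)[:,:,::-1])
    a=cv2.imread(f"pics/{c}0.png");b=cv2.imread(f"pics/{c}2.png")
    for n in("t1","t2","t3","t4","cov"):
        u,v=proj(c,world(P[n],[[0,0,.015]]))[0].round().astype(int);w=26 if c=="top" else 30;h=26 if c=="top" else 18
        m=cv2.matchTemplate(b[v-h-12:v+h+12,u-w-12:u+w+12],a[v-h:v+h,u-w:u+w],cv2.TM_CCOEFF_NORMED)
        _,s,_,l=cv2.minMaxLoc(m);print(c,n,round(s,3),np.array(l)-12)
top=cv2.imread("pics/top2.png");sc=cv2.imread("pics/scene2.png")
f=lambda im,u,v,w,h,s:cv2.resize(im[v:v+h,u:u+w],None,fx=s,fy=s,interpolation=cv2.INTER_CUBIC)
cv2.imwrite("pics/v6.png",np.hstack([f(top,385,228,48,80,7),f(sc,130,300,64,80,7)]))
print(bot.read_clock())
E
python3 s2.py
```

```text
[ 0.39985263 -0.35819978  0.        ] [ 0.40119175 -0.35554789  0.1126146 ] 0.055096253550597885
[ 0.39989774 -0.35837333  0.11185022] [-0.52136644  1.53282144  0.35404485]
top t1 0.999 [0 0]
top t2 0.999 [0 0]
top t3 0.999 [0 0]
top t4 0.999 [0 0]
top cov 0.999 [0 0]
scene t1 0.998 [0 0]
scene t2 0.998 [0 0]
scene t3 0.998 [0 0]
scene t4 0.998 [0 0]
scene cov 0.999 [0 0]
13.025
```

View pics/v6.png

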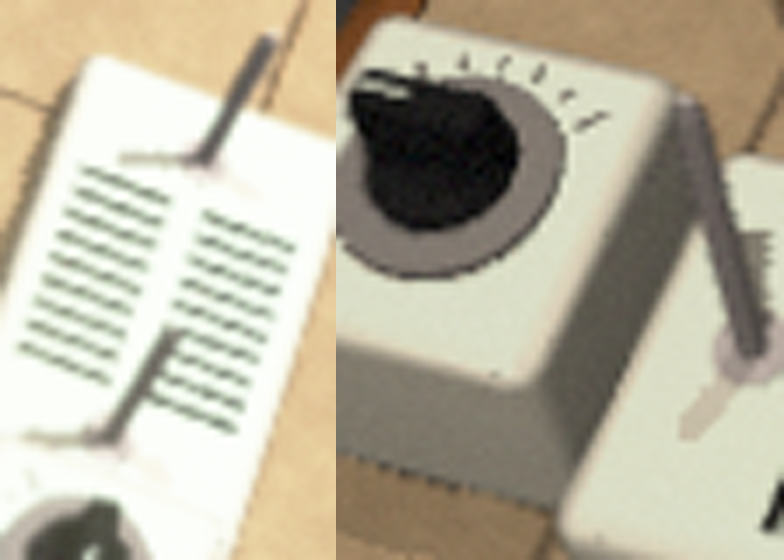

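The bar points to the front, so the timer is off. I refine the dryer pose and pick t4.

```bash
cat >fd.py <<'E'
from m import *
import json
L=np.array(S(.167)+S(.034))
x,r=fit([("top",L,[(422.8,233.7),(409.9,275.1),(413.5,250.2),(399.9,290.2)]),("scene",L[[1,3]],[(179.4,314.4),(188.9,349)]),("scene",L[[0,2]],V2([(297,443),(298,508)]))])
print(x.round(4),r.round(1));P=json.load(open("poses.json"));P["dry"]=x.tolist()
print(world(x,[[-.163,0,0]]))
z=.026
x,r=fit([("top",S(z),[(185+u/5-.5,158+v/5-.5) for u,v in [(720,362),(605,538)]]),("scene",[[-.075,0,z]],[(222.5,246.5)])],);print("t4",x,r.round(1))
P["t4"]=x.tolist();json.dump(P,open("poses.json","w"))
E
python3 fd.py
cat >>r.py <<'E'
P=json.load(open("poses.json"));D=P["dry"]
HZ={"cov":.013}
def pick(n):
    x=P[n];b=x[2]+np.pi/2;h=HZ.get(n,.0065)
    bot.set_gripper(.4)
    bot.move_pose([x[0],x[1],.2],quat(b))
    bot.move_linear([x[0],x[1],.06],speed=.25)
    print("hit",bot.move_linear([x[0],x[1],h],speed=.06,until_force=10),bot.read_position())
    bot.set_gripper(0,grasp_force=70)
    print("grip",bot.read_gripper_width(),np.round(bot.read_position(),4),round(yaw()-b,3),np.round(bot.read_ft_force(),1))
    bot.move_linear([x[0],x[1],.12],speed=.15)
    print("lift",bot.read_gripper_width(),np.round(bot.read_ft_force(),1))
def over(z=.2,off=(0,0)):
    q=world(D,[[off[0],off[1],0]])[0]
    p=bot.read_position();bot.move_linear([p[0],p[1],z+.06],speed=.25)
    bot.move_linear([q[0],q[1],z],speed=.2,rotation=quat(D[2]+np.pi/2))
    return q
E
cat >s3.py <<'E'
from r import *
pick("t4");over(.195)
for c in("top","scene"): cv2.imwrite(f"pics/{c}3.png",bot.camera(c)[:,:,::-1])
print(bot.read_position(),yaw()-D[2]-np.pi/2,bot.read_gripper_width(),bot.read_clock())
top=cv2.imread("pics/top3.png");sc=cv2.imread("pics/scene3.png")
f=lambda im,u,v,w,h,s:cv2.resize(im[v:v+h,u:u+w],None,fx=s,fy=s,interpolation=cv2.INTER_CUBIC)
cv2.imwrite("pics/v7.png",np.hstack([f(top,385,203,55,90,6),f(sc,165,270,75,90,6)]))
E
python3 s3.py
```

```text
[ 0.5613 -0.3491  0.0331] [ 1.2 -0.5 -0.3  0.2  0.5  1.   0.3  0.8  0.4 -0.2  0.6  0.4 -0.8 -0.6
  0.5 -0.5]
[[ 0.39836507 -0.35450301  0.        ]]
t4 [ 0.51389326 -0.05352696 -0.09861226] [-0.   0.1  0.4  0.2  0.2 -0.4]
hit False [ 0.5141864  -0.05356943  0.00672423]
grip 0.09375694983821105 [ 0.5143 -0.0537  0.0071] -0.0 [-0.8  0.3  4.9]
lift 0.09301699740097671 [-1.  -0.6 -1.3]
[ 0.56149166 -0.34822146  0.19546837] 0.0011777036659956774 0.09256547990366094 20.95
```

View pics/v7.png

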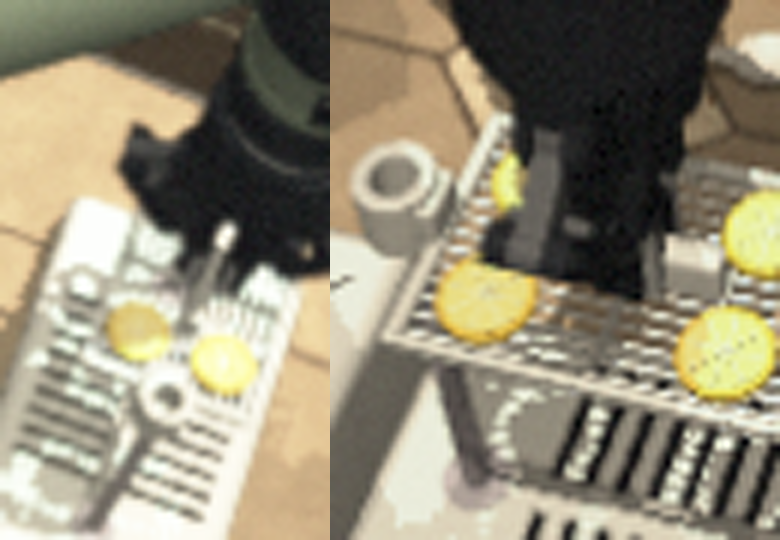

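The held tray is level. The near sleeve shows at (170,397) in the top crop and (63,180) in the scene crop. I compare it with the rod tip in each camera.

```bash
python3 - <<'E'
from r import *
p=bot.read_position();zz=p[2]-.0065+.026
for c,h,rod in(("top",(412.8,268.7),(409.9,275.1)),("scene",(175,299.5),(179.4,314.4))):
    a=ray(c,h,zz);b=ray(c,rod,.167);print(c,"sleeve",a.round(4),"rodtip",b.round(4),"diff rod-sleeve",(b-a).round(4))
print("robot says sleeve",world([p[0],p[1],D[2]],[[-.075,0,0]]))
top=cv2.imread("pics/top3.png");sc=cv2.imread("pics/scene3.png")
f=lambda im,u,v,w,h,s:cv2.resize(im[v:v+h,u:u+w],None,fx=s,fy=s,interpolation=cv2.INTER_CUBIC)
a=f(sc,165,275,125,75,6)
cv2.imwrite("pics/v8.png",a)
E
```

```text
top sleeve [ 0.4866 -0.3497] rodtip [ 0.4874 -0.3521] diff rod-sleeve [ 0.0008 -0.0024]
scene sleeve [ 0.4851 -0.3524] rodtip [ 0.4857 -0.3523] diff rod-sleeve [0.0007 0.0001]
robot says sleeve [[ 0.48653283 -0.35070618  0.        ]]
```

View pics/v8.png

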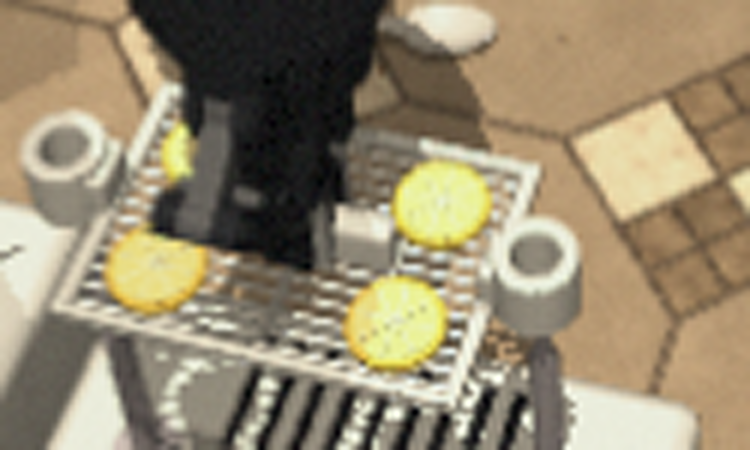

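```bash
cat >>r.py <<'E'
def lower(q,level,n="t",step=True):
    h=HZ.get(n,.0065);zt=.034+.026*level+h
    f0=np.array(bot.read_ft_force())
    if bot.move_linear([q[0],q[1],.15+h],speed=.05,until_force=6):
        print("STOP at tip",np.round(bot.read_position(),4),np.round(np.array(bot.read_ft_force())-f0,1),np.round(bot.read_moment(),2));return False
    print("threaded",np.round(bot.read_position(),4),np.round(np.array(bot.read_ft_force())-f0,1),np.round(bot.read_moment(),2))
    hit=bot.move_linear([q[0],q[1],zt-.003],speed=.06,until_force=10)
    print("down hit",hit,np.round(bot.read_position(),4),"want z",round(zt,4),np.round(np.array(bot.read_ft_force())-f0,1),bot.read_gripper_width())
    return abs(bot.read_position()[2]-zt)<.006
def release():
    bot.set_gripper(.35);p=bot.read_position()
    print("released",np.round(p,4));bot.move_linear([p[0],p[1],.25],speed=.2)
E
python3 - <<'E'
from r import *
a=ray("scene",(253.8,317),.2150);b=ray("scene",(256.05,332.6),.167);print("far",a,b,b-a)
q=np.array([.5613,-.3491])+[.0007,-.0002]
q=world([q[0],q[1],0],[[0,0,0]])[0]
bot.move_linear([q[0],q[1],.185],speed=.1)
print(bot.read_position());print(lower(q,0))
E
```

```text
far [ 0.63473172 -0.34629387] [ 0.63801249 -0.34754316] [ 0.00328077 -0.00124929]
[ 0.56157372 -0.34849395  0.18436412]
threaded [ 0.562  -0.3494  0.1565] [-0.2  0.8  1.3] [ 0.03 -0.02 -0.07]
down hit True [ 0.5619 -0.3493  0.0412] want z 0.0405 [0.3 0.2 6.7] 0.09241397897086484
True
```

```bash
cat >>r.py <<'E'
Q=np.array([.562,-.3495])
def check(names,tag):
    for c in("top","scene"):
        b=bot.camera(c)[:,:,::-1].copy();cv2.imwrite(f"pics/{c}{tag}.png",b);a=cv2.imread(f"pics/{c}0.png")
        for n in names:
            u,v=proj(c,world(P[n],[[0,0,.015]]))[0].round().astype(int);w,h=(26,26) if c=="top" else (30,18)
            m=cv2.matchTemplate(b[v-h-12:v+h+12,u-w-12:u+w+12],a[v-h:v+h,u-w:u+w],cv2.TM_CCOEFF_NORMED)
            _,s,_,l=cv2.minMaxLoc(m);print(c,n,round(s,3),np.array(l)-12)
E
cat >s4.py <<'E'
import sys
from r import *
n,lev,nxt=sys.argv[1],int(sys.argv[2]),sys.argv[3:]
pick(n);over(.2)
bot.move_linear([Q[0],Q[1],.185],speed=.1,rotation=quat(D[2]+np.pi/2))
if bot.read_gripper_width()>.05 and lower(Q,lev,n):
    release(); check(nxt,n)
print(bot.read_gripper_width(),bot.read_clock())
E
python3 -c "
from r import *
release();check(['t1','t2','t3','cov'],'4')
print(bot.read_clock())"
```

```text
released [ 0.5607 -0.3484  0.0394]
top t1 0.885 [0 0]
top t2 0.322 [0 0]
top t3 0.326 [0 0]
top cov 0.239 [0 0]
scene t1 0.997 [0 0]
scene t2 0.996 [0 0]
scene t3 0.996 [0 0]
scene cov 0.989 [0 0]
25.3167
```

```bash
python3 s4.py t3 1 t1 t2 cov
```

```text
hit False [0.49094769 0.17189397 0.0067381 ]
grip 0.09618274398889842 [0.491  0.1719 0.0071] 0.0 [-0.7  0.2  6. ]
lift 0.09231517518686057 [ 0.1 -0.3 -2.4]
threaded [ 0.562  -0.3496  0.1565] [-1.1 -0.6 -0.5] [0.03 0.01 0.01]
down hit True [ 0.5617 -0.3493  0.0671] want z 0.0665 [-1.  -0.5  6.2] 0.0961348566618176
released [ 0.5607 -0.3485  0.0654]
top t1 0.888 [0 0]
top t2 0.326 [0 0]
top cov 0.227 [0 0]
scene t1 0.997 [0 0]
scene t2 0.971 [0 0]
scene cov 0.941 [0 0]
0.34972616832562825 37.85
```

```bash
python3 s4.py t2 2 t1 cov
```

```text
hit False [0.56277511 0.29329838 0.00683409]
grip 0.09603591451531615 [0.5628 0.2934 0.0072] 0.0 [-1.3 -0.3  5.8]
lift 0.09655530987293152 [ 0.  -0.6 -1.3]
threaded [ 0.562  -0.3495  0.1565] [ 0.   0.9 -0. ] [-0. -0.  0.]
down hit True [ 0.5615 -0.3491  0.0932] want z 0.0925 [-0.7  1.5  5.4] 0.0907952692349874
released [ 0.5605 -0.3483  0.0917]
top t1 0.825 [0 0]
top cov 0.226 [0 0]
scene t1 0.927 [0 0]
scene cov 0.942 [0 0]
0.3479391798228871 50.8167
```

```bash
python3 - <<'E'
import cv2,numpy as np
f=lambda im:cv2.resize(im[150:260,210:345],None,fx=2.9,fy=2.9,interpolation=cv2.INTER_CUBIC)
cv2.imwrite("pics/v9.png",np.hstack([f(cv2.imread("pics/scene0.png")),f(cv2.imread("pics/scenet2.png"))]))
E
```

```text
(no output)
```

View pics/v9.png

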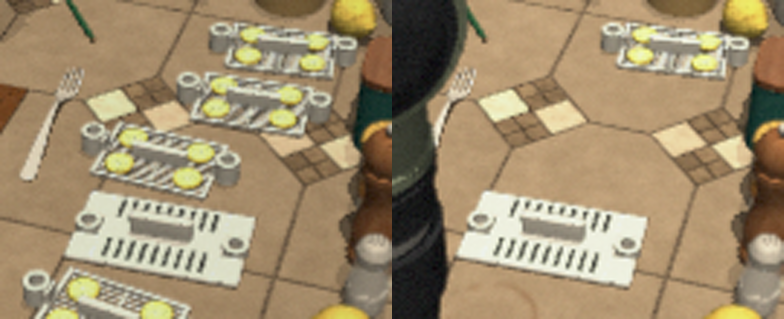

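The last tray (crop 675,45) and the cover (crop 550,240) have not moved. On with t1.

```bash
python3 s4.py t1 3 cov
```

```text
hit False [0.57168931 0.40322099 0.00688171]
grip 0.09591872494208817 [0.5719 0.4033 0.0073] -0.0 [-0.3  0.   3.8]
lift 0.09255726764123648 [-0.1  0.2 -1. ]
threaded [ 0.5621 -0.3495  0.1565] [-1.  -0.7 -0.9] [ 0.02 -0.04  0.05]
down hit True [ 0.5614 -0.3493  0.1192] want z 0.1185 [-0.6  0.4  6.2] 0.09326871790266515
released [ 0.5608 -0.3486  0.1181]
top cov 0.225 [0 0]
scene cov 0.941 [0 0]
0.35229833122446785 64.1917
```

```bash
python3 - <<'E'
import cv2,numpy as np
cv2.imwrite("pics/v10.png",cv2.resize(cv2.imread("pics/scenet1.png")[270:410,110:290],None,fx=4,fy=4,interpolation=cv2.INTER_CUBIC))
E
```

```text
(no output)
```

View pics/v10.png

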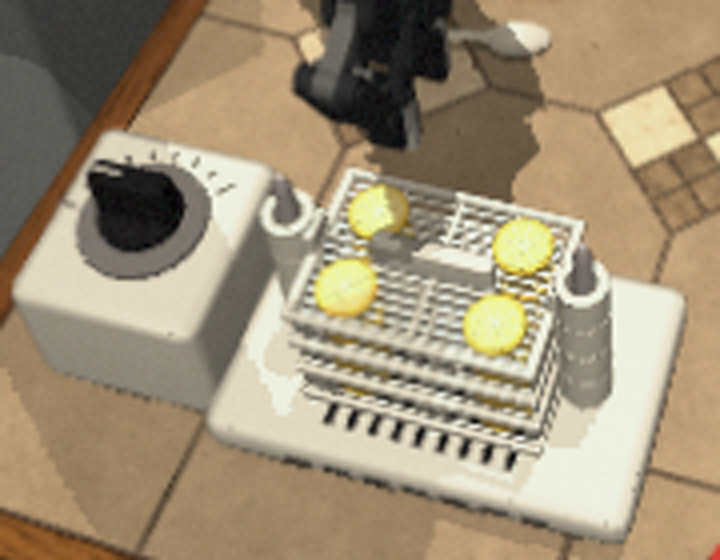

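Four trays are stacked level with both rod tips showing (280,195) and (585,255), and the knob is still off. Next the cover.

```bash
python3 s4.py cov 4
```

```text
hit False [0.52811896 0.06091653 0.01312447]
grip 0.11773329320782355 [0.5284 0.0609 0.0136] -0.0 [-0.8  0.8  4.2]
lift 0.12491575316857663 [ 0.3  0.2 -1.7]
threaded [ 0.5619 -0.3495  0.1628] [ 0.5  0.6 -0.9] [-0.04 -0.03 -0.04]
down hit True [ 0.5631 -0.3505  0.1516] want z 0.151 [-0.2 -0.7  7.2] 0.12163409418519637
released [ 0.5624 -0.3498  0.15  ]
0.3494105068589502 73.9667
```

```bash
python3 - <<'E'
from r import *
bot.wait(.3)
k=[.399,-.355];bot.move_pose([k[0],k[1],.26],quat(D[2]+np.pi/2));bot.set_gripper(.5)
im=bot.camera("scene")[:,:,::-1].copy();cv2.imwrite("pics/scene9.png",im)
cv2.imwrite("pics/v11.png",cv2.resize(im[270:410,110:290],None,fx=4,fy=4,interpolation=cv2.INTER_CUBIC))
print(bot.read_joint_positions(),bot.read_clock())
E
```

```text
[-8.64229417e-01  2.80469603e-01 -1.82856158e-01  1.10793067e+00
  2.38391350e-05 -8.98430490e-01] 75.3
```

View pics/v11.png

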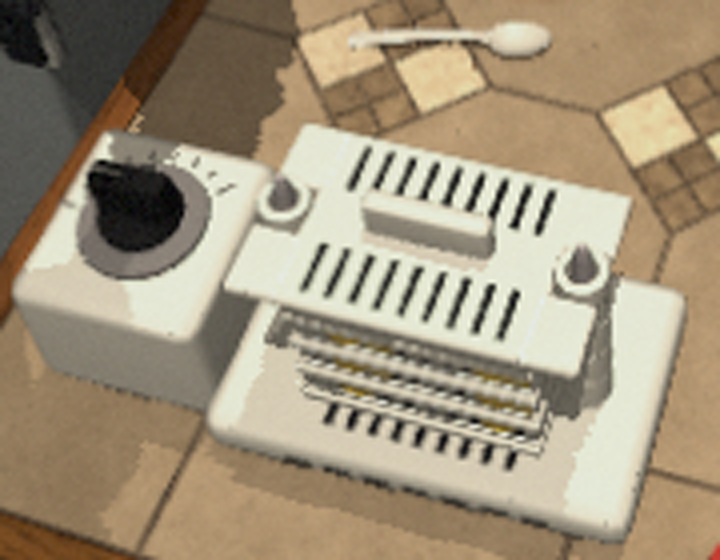

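The cover sits level on the stack, with rod tips through both sleeves (283,190) and (582,260). Now start the timer.

```bash
python3 - <<'E'
from r import *
k=[.399,-.355];b=D[2]+np.pi/2
print("hit",bot.move_linear([k[0],k[1],.112],speed=.1,until_force=8),bot.read_position())
bot.set_gripper(0,grasp_force=60);print(bot.read_gripper_width(),np.round(bot.read_ft_force(),1))
n=8
for i in range(1,n+1):
    bot.move_linear([k[0],k[1],.112],speed=.1,rotation=quat(b-2.46*i/n))
    print(round(yaw()-b,3),np.round(bot.read_ft_force(),1),np.round(bot.read_moment(),2),round(bot.read_gripper_width(),3))
E
```

```text
hit False [ 0.39934612 -0.35534406  0.11259225]
0.14689508818944116 [-0.   0.1  4.1]
-0.306 [-1.3 -3.2  5.1] [-0.57  0.37 -0.12] 0.145
-0.614 [-2.4 -4.8  5.3] [-0.82  0.52 -0.01] 0.152
-0.922 [-2.9 -5.6  4.9] [-1.15  0.74 -0.05] 0.148
-1.23 [-5.5 -6.   5.1] [-1.29  0.97 -0.01] 0.147
-1.538 [-6.7 -7.4  6.1] [-1.38  1.4  -0.03] 0.149
-1.846 [-9.  -7.3  6.7] [-1.35  1.7  -0.04] 0.15
-2.153 [-10.9  -6.9   7.9] [-1.25  2.02 -0.05] 0.148
-2.455 [-11.8  -5.9  10. ] [-1.24  2.43  1.72] 0.151
```

```bash
python3 - <<'E'
from r import *
bot.set_gripper(.4);p=bot.read_position();bot.move_linear([p[0],p[1],.27],speed=.2)
bot.goto_joints([1.017,0.326,-0.193,1.052,0,1.437]);bot.wait(.5)
a=bot.camera("scene")[:,:,::-1].copy();t=bot.camera("top")[:,:,::-1].copy();cv2.imwrite("pics/scene10.png",a);cv2.imwrite("pics/top10.png",t)
L=[[-.163-.021*np.cos(2.4),.021*np.sin(2.4),.136],[-.163,0,.136]]
print("expected line end/axis",((proj("scene",world(D,L))-[110,270]+.5)*4).round())
x=cv2.resize(a[270:410,110:225],None,fx=4,fy=4,interpolation=cv2.INTER_CUBIC);y=cv2.resize(t[150:350,130:450],(800-x.shape[1],500))
c=np.zeros((560,800,3),np.uint8);c[:,:x.shape[1]]=x;c[:500,x.shape[1]:]=y;cv2.imwrite("pics/v12.png",c)
for n in("mug","pepper_mill","salt_shaker","honey_jar"):print(n,[np.round(d["bbox"]) for d in bot.search_frame("top",n)[:1]])
print(bot.read_clock())
E
```

```text
expected line end/axis [[170. 158.]
 [128. 175.]]
mug [array([132., 186.,  39.,  35.])]
pepper_mill [array([292., 156.,  16.,  36.])]
salt_shaker [array([311., 171.,  18.,  22.])]
honey_jar [array([276., 154.,  15.,  28.])]
86.1167
```

View pics/v12.png

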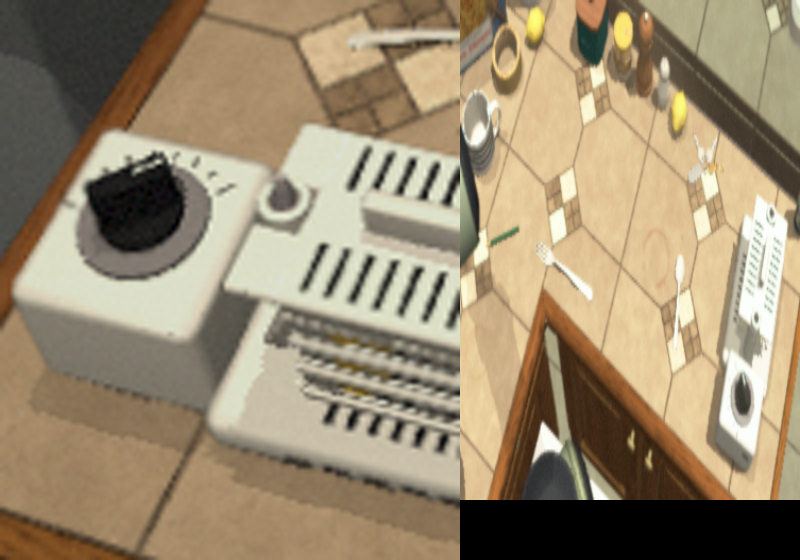

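```bash
python3 -c "
from cell import bot
print(bot.close_job(),bot.read_clock())"
```

```text
the job is handed in; nothing more can be done
the job is handed in; nothing more can be done
```

The dryer is loaded and running. I turned the timer to off, threaded all four trays and then the cover over the rods, and turned the timer clockwise to its stop. I handed the job in at about 86 s; it reports no verdict.

**Stack:** each tray and the cover stopped within 1 mm of its expected height, with only 5–7 N of contact force. The pictures show the stack level with both rod tips through the cover's sleeves.

**Timer:** the turning moment rose sharply only at the end of each turn (1.25 N m at off, 1.7 N m at full), which marks the stops. In the last picture the white line lies where 2.4 rad should put it.

**Bystanders:** the detected positions of the mug, mill, shaker and jar matched the start within a few pixels.

**Checks that disagreed:**
- My first fit of the dryer was about 3 mm off in y when I gripped the knob. I corrected it before the first threading, and no placement needed a retry.
- The top camera's check for knocked trays was mostly blocked by the arm, so I relied on the scene camera. It showed no tray or cover moved, and I saw no slackening of the grip.

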